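# Drive a stuck filter plug out of its barrel

### The arm

A 7-joint arm with a two-finger parallel gripper is mounted at the origin on the work surface. World frame = base frame: x ahead of the robot, y to its left, z up, the work surface at z = 0. Lengths are in m, angles in rad, forces in N, time in s.
With the tool pointing down it reaches from about 0.425 to 0.875 m from the base axis. Payload 8.4 kg.
Tool frame: the origin (TCP) lies midway between the tips of the shut fingers; the grasp point (between the pads) lies 19 mm behind it; z points along the fingers, y is the line along which they close (so a half turn about z gives the same grasp; the last joint's range is limited). The gripper opens to 87 mm and grips with 3 to 60 N. Pads are 19 mm wide; open, the fingers measure 117 mm over their backs; the gripper's body (75 mm by 190 mm) begins 51 mm behind the grasp point.
Start: joints at [1.217, 0.333, 0.04, 1.465, -0.013, 1.343, -0.059], TCP at [0.164, -0.629, 0.195] pointing down, gripper open.
Joint ranges: [-2.58, 2.58], [-0.38, 2.09], [-1.3, 1.39], [0.25, 2.4], [-1.5, 4.64], [0.08, 2.09], [-2.65, 2.65]. Speed limits (rad/s): [2.22, 2.22, 2.79, 2.79, 3.14, 3.14, 3.14].

### API

Orientations are given as a unit quaternion [x, y, z, w].
In Python, from rig import arm gives the robot as it stands.
- The arm moves only by the tool servo_tool, never from a script. Its argument "increments" is one flat list of numbers, 6 for each row, row after row: the shift along the tool's x, y, z normalised to -1 to 1, where 1 is 0.75 m, then the turn, a rotation vector about the tool's x, y, z normalised to -1 to 1, where 1 is 90 degrees. In form: [x, y, z, rx, ry, rz, x, y, z, rx, ry, rz, ...]. A call has 1 to 20 rows; each row shifts and turns the commanded pose from where the row before left it, along the tool's axes as they then stand; what a row does not reach is not made up. A row lasts 1/10 s, in which the tool goes at most 50 mm and 8.59 degrees, less where a joint would pass 70% of its speed; a pose out of reach is approached as far as the arm can. A call with a number of a shift or a turn outside -1 to 1 is refused whole. A call with a gripper value outside its range is refused whole. "jaw" is the gripper's target within -1 to 1 (fully open at 1, half-way at 0, shut at -1), set as the call begins (left out, the last holds). The fingers move at their own pace and stop on an object; the grip force is fixed at half the most. Time passes only in rows, so rows that do not move let the fingers close. It gives the time, the measured TCP pose, the force, the opening and the grip force at its end, in the units of the state.
- arm.read_state(): the state, without advancing time (a new reading comes with each control period).
- arm.capture(name): name is "scene" or "top" or "wrist"; returns a dict with "frame" (480x640x3 uint8, blue, green, red), "fx", "fy", "cx", "cy" (pixels), "extrinsics" (4x4, takes a point from camera to world coordinates); the wrist camera has in their place "tool_from_camera" (4x4, takes a point from camera to tool coordinates, whose origin is the TCP and whose axes are the flange's). Camera axes: x right, y down, z forward; pixel columns grow to the right and rows downward; lengths in m; the calibration is good to about 2 mm. The wrist camera is an equidistant fisheye: a pixel r from the principal point sees the ray r / f radians off the axis. A picture is of the moment at which its call begins: read the wrist's pose just before it. There is no depth.
- arm.close_job(): hands the job in; it is judged then, once.
The state is a dict: "clock": time; "q": joint angles; "qvel": joint speeds; "joint_torque": joint torques, N m; "tcp_pos": TCP position; "eef_rot": TCP orientation; "contact_force": force on the tool from outside, world axes, zero at the start; "torque": the same for the moment, N m; "gripper_width": opening from 0.0 (shut) to 1.0 (fully open); "grip_force": force on a finger pad.
Only numpy, scipy, OpenCV 4.12 (cv2) and the standard library are available. Lean on these libraries where they do the work, as an engineer would, in place of code of your own. Each camera call takes 0.05 s, during which the arm holds its last target. There are 200 camera calls.

### The job

A white filter plug is stuck in the bore of the upright steel barrel on the bridge stand. Take the ejector rod by its handle out of its rest block, press it down the barrel to drive the plug out of the bottom so that it drops into the glass dish below, never pressing with more than 25 N, then pull the rod out and stand it fully home in its rest block again, leaving the dish, stand and everything else where they are.

Things in the scene. Friction and masses are not known exactly. Their poses are not given: they have to be found in the camera images.
- stand: Fixed bridge stand of grey and aluminium plate; origin at the centre of its underside on the table, z up. Base plate 130 x 130 x 8 mm; two cheeks 52 mm either side along its y carry a bridge whose top is 78 mm up. The upright steel barrel stands in the middle of the bridge: outside diameter 38 mm, underside 60 mm and top rim (mouth) 130 mm above the table. The barrel sits on damped springs: pressed down slowly, it gives about 1 mm per 1.8 N, at most 11 mm, and comes back up.
- barrel_mouth (a point): Centre of the barrel's top rim, on the bore's vertical axis, 130 mm above the table when not pressed; z up. The bore is 16 mm wide for the first 20 mm, with no lead-in, and 21.5 mm wide from there to the open bottom, 70 mm below the mouth. Four spring plungers, 62 mm below the mouth, press on the plug from around it and protrude no nearer than 8.5 mm to the axis when it is gone.
- plug_center (a point): Centre of the white filter plug (20 mm diameter, 18 mm high, 20 g) that is stuck in the lower bore, its upper face 44 to 52 mm below the mouth. The plungers' friction holds it: it breaks loose only under roughly 6 to 14 N and slides, sometimes jerkily, under somewhat less (how much is not known beforehand), and has to be kept moving down until its upper face is past the plungers, about 62 mm below the mouth, when it comes free and the resistance vanishes.
- rod_grip (a point): Centre of the handle of the ejector rod. The handle is a black cylinder 20 mm in diameter and 60 mm long; below it comes a steel collar 30 mm in diameter and 6 mm thick, its underside 36 mm below this point, then a steel stem 14 mm in diameter and 64 mm long. z runs along the rod from stem to handle, upright at the start. Mass about 150 g. With the collar down on the barrel's rim, the stem reaches 64 mm below the mouth, 2 mm past the plungers.
- rod_tip (a point): Centre of the lower end face of the rod's stem, 100 mm below rod_grip.
- rest_mouth (a point): Centre of the top of the rest, a fixed white plastic block 56 x 56 mm and 75 mm high on a dark 90 x 90 x 8 mm foot with one upright through hole 17 mm in diameter in its middle; z up. At rest the rod stands in the hole with its collar lying on the block's top, so rod_grip is 36 mm above this point.
- dish: Loose glass dish standing on the stand's base plate under the barrel: 82 mm outside diameter, 20 mm high, wall and floor 3 mm; origin at the centre of its underside, 8 mm above the table.
Mind the look-alikes: they are no part of the job. What is meant by the part that bears rod_grip is not yellow, and is the smaller of those in its own colour.

How it is judged:
By the outcome, as a careful person would: the job done as asked, in the order asked, and still so for the second after the job is handed in, with the robot touching nothing.
It also fails if it takes over 61 s, if anything falls off the work surface, if the arm or the gripper's body presses on something with over 40 N, if the wrist force passes 120 N, or if a joint passes its speed limit or range.

## Working session

There is one attempt and no reset: what is moved stays moved. The work goes in short steps, Python scripts to look and compute and a tool call to move; the robot and the scene stay as the last step left them, time stands still between calls to the robot, and variables do not carry over. Pictures are saved under pics/ and viewed, at most 10 in all, crops included, and the job is handed in when it is done.

Besides the shell and the picture viewer there is one more tool, called after "Call:" by a JSON object that holds its "method" and its "body". servo_tool: Moves the arm, as the interface text tells. Its arguments: {"type":"object","properties":{"increments":{"type":"array","items":{"type":"number"}},"jaw":{"type":"number"}},"required":["increments"]}

```bash
mkdir -p pics; ls
cat > h.py <<'E'
import numpy as np, cv2, json
from rig import arm
def cap(n):
    c=arm.capture(n); cv2.imwrite(f'pics/{n}_{len(__import__("os").listdir("pics"))}.png',c['frame']); return c
def ray(c,u,v):
    E=np.array(c['extrinsics']); d=np.array([(u-c['cx'])/c['fx'],(v-c['cy'])/c['fy'],1.]); return E[:3,3],E[:3,:3]@d
def onz(c,u,v,z):
    o,d=ray(c,u,v); return o+d*(z-o[2])/d[2]
def tri(c1,p1,c2,p2):
    o1,d1=ray(c1,*p1);o2,d2=ray(c2,*p2); s=np.linalg.lstsq(np.c_[d1,-d2],o2-o1,rcond=None)[0]
    a=o1+d1*s[0];b=o2+d2*s[1]; return (a+b)/2,np.linalg.norm(a-b)
def proj(c,P):
    E=np.array(c['extrinsics']); q=E[:3,:3].T@(np.array(P)-E[:3,3]); return c['fx']*q[0]/q[2]+c['cx'],c['fy']*q[1]/q[2]+c['cy']
E
python3 - <<'E'
from h import *
import pickle
s=arm.read_state(); print(s)
d={}
for n in('scene','top'):
    c=arm.capture(n); d[n]=c; cv2.imwrite(f'pics/{n}.png',c['frame']); print(n,c['fx'],c['cx'],c['cy'],np.round(c['extrinsics'],3).tolist())
pickle.dump(d,open('d.pkl','wb'))
E
```

```text
pics
{'clock': 0.0, 'q': array([ 1.21682271,  0.33387912,  0.03987539,  1.46627056, -0.01334815,
        1.34324254, -0.05847494]), 'qvel': array([ 3.69300297e-04, -3.82247043e-05, -9.56748536e-05, -3.68163156e-04,
        2.57459365e-04, -2.50417931e-04,  6.82677606e-04]), 'joint_torque': array([ 1.32983259e-03, -6.56351852e+01,  1.33657169e+00, -4.03797340e+01,
       -5.92610752e-02,  4.50478087e-02,  2.34645813e-04]), 'tcp_pos': array([ 0.16364331, -0.62855842,  0.1942802 ]), 'eef_rot': array([ 9.91895826e-01,  1.27051493e-01, -1.73686798e-04, -7.47546367e-04]), 'contact_force': array([0.16587364, 0.11969427, 0.3985848 ]), 'torque': array([-0.02893874,  0.02245352,  0.04039602]), 'grip_force': 0.0, 'gripper_width': 1.0014195366262182}
scene 584.4182878492348 322.6168278482225 238.2535243980102 [[-0.691, 0.606, -0.393, 0.935], [0.723, 0.585, -0.369, 0.385], [0.007, -0.539, -0.842, 0.936], [0.0, 0.0, 0.0, 1.0]]
top 585.652653932295 328.64604216379894 238.3642142059366 [[0.016, -0.997, 0.075, 0.459], [-1.0, -0.016, -0.001, 0.028], [0.002, -0.075, -0.997, 1.06], [0.0, 0.0, 0.0, 1.0]]
```

View pics/scene.png

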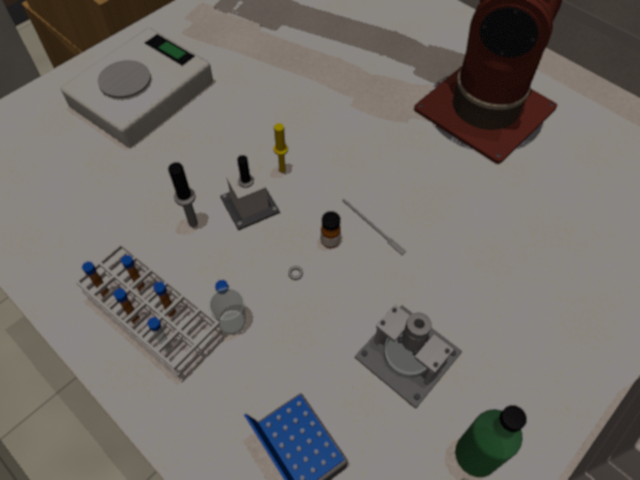

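View pics/top.png

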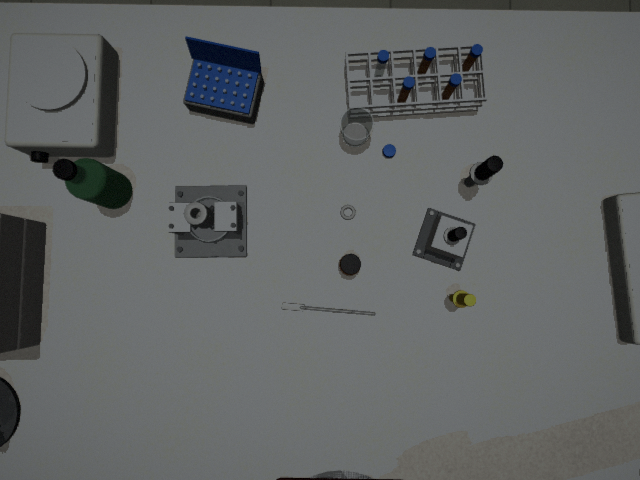

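Scene: there are three rod-like candidates. The black rod standing in the rest block is at scene (244,168) / top (456,234). A larger black rod stands free at scene (181,185) / top (487,168), and a yellow one is at scene (280,138) / top (463,299). The black one in the rest fits: it is not yellow and it is the smaller black one. The barrel is at scene (418,325) / top (196,212). I'll confirm with one enlarged crop.

Run:
```python
from h import *
import pickle
d=pickle.load(open('d.pkl','rb'))
def cr(n,x,y,w,h): return cv2.resize(d[n]['frame'][y:y+h,x:x+w],(400,300),interpolation=cv2.INTER_CUBIC)
m=np.vstack([np.hstack([cr('scene',150,115,160,120),cr('top',400,140,160,120)]),np.hstack([cr('scene',340,290,140,105),cr('top',150,170,120,90)])])
cv2.imwrite('pics/crop.png',cv2.convertScaleAbs(m,alpha=1.6))
```

```text
(no output)
```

View pics/crop.png

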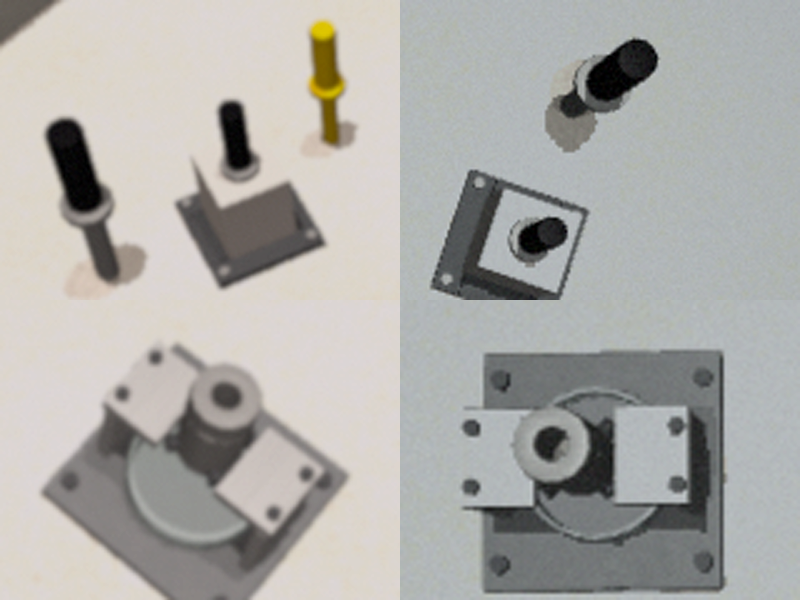

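Run:
```python
from h import *
import pickle
d=pickle.load(open('d.pkl','rb')); S,T=d['scene'],d['top']
for nm,a,b in [('handle top',(242.4,157.8),(459.6,233.2)),('collar',(246.4,181),(451.2,236)),('barrel',(419.5,324),(195.3,213.5)),
  ('bigblack top',(176,165),(494,164)),('bigblack collar',(184,197),(480,174)),('yellow top',(279,127),(468,300))]:
    p,e=tri(S,a,T,b); print(nm,p.round(4),round(e,4))
# handle mask
for nm,c,box in(('scene',S,(228,150,258,186)),('top',T,(440,222,474,248))):
    x0,y0,x1,y1=box; g=c['frame'][y0:y1,x0:x1].max(2); m=(g<35).astype(np.uint8)
    n,l,st,ce=cv2.connectedComponentsWithStats(m); k=1+st[1:,4].argmax(); print(nm,st[k],ce[k]+[x0,y0])
    ys,xs=np.where(l==k); print(cv2.minAreaRect(np.c_[xs+x0,ys+y0].astype(np.float32)))
# barrel rim: bright ring
g=T['frame'][195:235,175:220].mean(2).astype(int); print(g[::2,::2])
print('rest corners', [onz(T,u,v,.075).round(4)for u,v in[(400+100/2.5,140+182/2.5),(400+187/2.5,140+211/2.5),(400+160/2.5,140+296/2.5),(400+77/2.5,140+264/2.5)]])
print('rim onz',onz(T,195.3,213.5,.13),onz(S,419.5,324,.13))
print('base corners',[onz(T,u,v,.008).round(4)for u,v in[(150+85/3.33,170+353-353+53/3.33),(150+321/3.33,170+52/3.33),(150+322/3.33,170+290/3.33),(150+85/3.33,170+291/3.33)]])
```

```text
handle top [ 0.5404 -0.1806  0.1408] 0.0017
collar [ 0.5407 -0.1806  0.0753] 0.0004
barrel [0.5661 0.2414 0.124 ] 0.0004
bigblack top [ 0.6447 -0.2259  0.1734] 0.0012
bigblack collar [ 0.6467 -0.2286  0.0827] 0.0027
yellow top [ 0.4355 -0.1971  0.1269] 0.002
scene [ 10   6  13  27 213] [243.70422535 169.24882629]
((243.52125549316406, 169.10081481933594), (26.26633644104004, 9.012958526611328), 78.11134338378906)
top [  8   5  19  15 199] [456.58291457 233.98492462]
((456.60003662109375, 234.2000274658203), (11.62755298614502, 18.782970428466797), 63.43495178222656)
[[ 71  63  48  38  66  69  69  72  70  71  71  70  71  71  72  74  75  76
   76  73  73  72  71]
 [ 75  71  70  45  69  70  70  72  71  71  71  72  72  81  90  88  77  76
   83  86  84  60  72]
 [ 74  67  71  68  70  67  71  72  73  70  71  92  81  50  54  63  62  70
   72  65  53  79  91]
 [ 71  67  71  70  69  70  70  70  69  70  87  52  47  66  77  78  77  76
   77  76  81  78  83]
 [115 115 113 113 114 114 115  96  89  96  97  99  97  62  73  77  76  74
   75  78 113 113 116]
 [115 114 113 111 113 113  91  96  98 101 
[... 1095 characters left out ...]
 42
   23  32 108 114 114]
 [113 113 112 114 114 114 115 114  46  76  41  77  78  78  77  76  74  76
   54  75 112 113 114]
 [108 105 104 109 106 105 101 103  41  71  77  74  76  78  77  76  75  76
   76  74  52  47  45]
 [ 37  29  28  31  30  39  40  42  76  45  73  76  76  78  75  77  77  78
   76  78  76  77  76]]
rest corners [array([ 0.5797, -0.1615,  0.075 ]), array([ 0.5609, -0.2204,  0.075 ]), array([ 0.5031, -0.2021,  0.075 ]), array([ 0.5238, -0.1461,  0.075 ])]
rim onz [0.56556865 0.23986459 0.13      ] [0.56871207 0.24262203 0.13      ]
base corners [array([0.6292, 0.3052, 0.008 ]), array([0.6319, 0.1768, 0.008 ]), array([0.5023, 0.1729, 0.008 ]), array([0.4997, 0.3006, 0.008 ])]
```

The crop confirms it: the rod in the rest is the smaller black one, and the triangulated heights agree (handle top 0.141, collar 0.075). The rest is near (0.541,-0.181) and the barrel near (0.567,0.241). I'll move above the rod with the tool aligned to the world axes.

Call:
{"method": "servo_tool", "body": {"increments": [0,0,-0.0373,0,0,0.081,0,0,-0.0373,0,0,0.081,0.036,-0.0427,0,0,0,0,0.036,-0.0427,0,0,0,0,0.036,-0.0427,0,0,0,0,0.036,-0.0427,0,0,0,0,0.036,-0.0427,0,0,0,0,0.036,-0.0427,0,0,0,0,0.036,-0.0427,0,0,0,0,0.036,-0.0427,0,0,0,0,0.036,-0.0427,0,0,0,0,0.036,-0.0427,0,0,0,0,0.036,-0.0427,0,0,0,0,0.036,-0.0427,0,0,0,0,0.036,-0.0427,0,0,0,0,0.036,-0.0427,0,0,0,0,0,0,0,0,0,0], "jaw": 1}}

```text
clock: 1.8
tcp_pos: [0.5445, -0.1739, 0.2505]
eef_rot: [1.0, 0.005, 0.0, -0.002]
contact_force: [-0.4, 0.1, -0.9]
gripper_width: 1.0
grip_force: 0.0
```

```bash
cat >> h.py <<'E'
from scipy.spatial.transform import Rotation as Ro
def wcap(name):
    s=arm.read_state(); c=arm.capture('wrist'); cv2.imwrite(f'pics/{name}.png',c['frame'])
    W=np.eye(4); W[:3,:3]=Ro.from_quat(s['eef_rot']).as_matrix(); W[:3,3]=s['tcp_pos']; c['E']=W@np.array(c['tool_from_camera']); c['s']=s
    return c
def wonz(c,u,v,z):
    a=np.array([(u-c['cx']),(v-c['cy'])]); th=np.hypot(*a)/c['fx']; d=np.r_[np.sin(th)*a/max(np.hypot(*a),1e-9),np.cos(th)]
    o=c['E'][:3,3]; d=c['E'][:3,:3]@d; return o+d*(z-o[2])/d[2]
def wproj(c,P):
    q=c['E'][:3,:3].T@(np.array(P)-c['E'][:3,3]); th=np.arctan2(np.hypot(q[0],q[1]),q[2]); r=th*c['fx']/max(np.hypot(q[0],q[1]),1e-9); return q[0]*r+c['cx'],q[1]*r+c['cy']
E
python3 - <<'E'
from h import *
import pickle
c=wcap('w1'); s=c['s']; pickle.dump(c,open('w1.pkl','wb')); print(s['clock'],s['tcp_pos'],s['eef_rot'],s['q'].round(2),c['fx'],c['cx'],c['cy'],np.round(c['tool_from_camera'],3).tolist())
print(wproj(c,(.5405,-.181,.141)),wproj(c,(.5405,-.181,.075)))
E
```

```text
1.8 [ 0.54450294 -0.17388035  0.25049966] [ 9.99988472e-01  4.51673379e-03  1.92703997e-04 -1.61776980e-03] [ 0.55  0.17 -0.36  1.56  0.06  1.42 -1.38] 371.64829954431775 312.30116344535827 238.86326827071957 [[0.001, -0.97, -0.244, 0.066], [1.0, 0.001, -0.0, 0.001], [0.0, -0.244, 0.97, -0.19], [0.0, 0.0, 0.0, 1.0]]
(np.float64(319.8523690918864), np.float64(233.11025887774946)) (np.float64(318.77692385540695), np.float64(218.0713986724841))
```

View pics/w1.png

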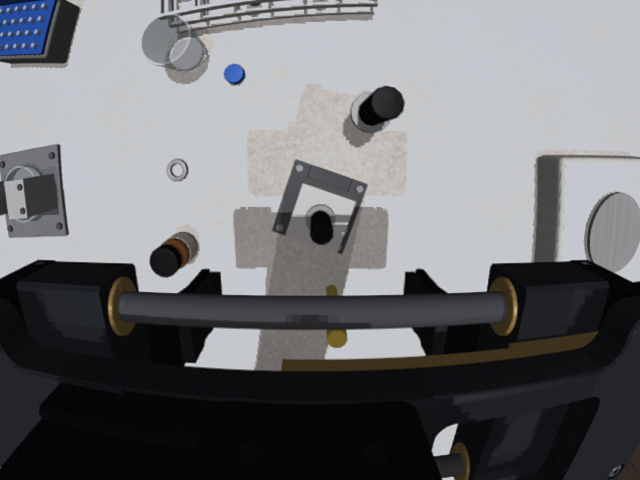

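The wrist view shows the handle at about (321,233), matching the prediction of (320,233). The fingers have clear space around it, so I'll descend.

Call:
{"method": "servo_tool", "body": {"increments": [-0.0053,0.0107,0.03,0,0,0,0,0,0.045,0,0,0,0,0,0.045,0,0,0,0,0,0.045,0,0,0,0,0,0.0313,0,0,0,0,0,0.015,0,0,0,0,0,0,0,0,0,0,0,0,0,0,0]}}

```text
clock: 2.65
tcp_pos: [0.5381, -0.1892, 0.0937]
eef_rot: [1.0, -0.0, 0.001, 0.0]
contact_force: [-0.8, -0.6, -0.1]
gripper_width: 1.002
grip_force: 0.0
```

Call:
{"method": "servo_tool", "body": {"increments": [0,0,0,0,0,0,0,0,0,0,0,0,0,0,0,0,0,0,0,0,0,0,0,0,0,0,0,0,0,0,0,0,0,0,0,0,0,0,0,0,0,0], "jaw": -1}}

```text
clock: 3.35
tcp_pos: [0.5377, -0.1886, 0.0926]
eef_rot: [1.0, 0.0, -0.0, -0.0]
contact_force: [-0.1, -0.0, 0.1]
gripper_width: 0.447
grip_force: 0.0
```

Run:
```python
from h import *
s=arm.read_state(); print(s['clock'],s['tcp_pos'],s['eef_rot'],s['contact_force'],s['gripper_width'],s['grip_force'])
```

```text
3.35 [ 0.5377063  -0.18857543  0.09262266] [ 9.99999990e-01  1.36883554e-04 -1.44360309e-05 -1.95497464e-05] [-0.05126402 -0.03659935  0.10253218] 0.44698114018080876 0.0
```

The earlier reading lagged, so the tool settled 6.6 mm off in y. I'll reopen, centre it, then close.

Call:
{"method": "servo_tool", "body": {"increments": [0.0037,-0.0088,0,0,0,0,0,0,0,0,0,0,0,0,0,0,0,0,0,0,0,0,0,0], "jaw": 0.2}}

```text
clock: 3.75
tcp_pos: [0.5405, -0.1819, 0.0926]
eef_rot: [1.0, 0.0, -0.0, 0.0]
contact_force: [-0.5, 0.5, -0.6]
gripper_width: 0.592
grip_force: 0.0
```

Call:
{"method": "servo_tool", "body": {"increments": [0,0,0,0,0,0,0,0,0,0,0,0,0,0,0,0,0,0,0,0,0,0,0,0,0,0,0,0,0,0,0,0,0,0,0,0,0,0,0,0,0,0,0,0,0,0,0,0], "jaw": -1}}

```text
clock: 4.55
tcp_pos: [0.5404, -0.1819, 0.0926]
eef_rot: [1.0, 0.0, -0.0, -0.0]
contact_force: [-0.8, -0.3, 0.1]
gripper_width: 0.222
grip_force: 30.0
```

Run:
```python
from h import *
s=arm.read_state(); print(s['clock'],s['tcp_pos'],s['eef_rot'],s['contact_force'],s['torque'],s['gripper_width'],s['grip_force'])
```

```text
4.55 [ 0.54044828 -0.1818839   0.09258843] [ 9.99999977e-01  1.97262458e-04 -5.66121156e-05 -6.14298771e-05] [-0.83963497 -0.27249436  0.12333308] [ 0.09513644 -0.04663544 -0.01083354] 0.22151291985860808 29.994521961780265
```

Call:
{"method": "servo_tool", "body": {"increments": [0,0,-0.02,0,0,0,0,0,-0.04,0,0,0,0,0,-0.045,0,0,0,0,0,-0.045,0,0,0,0,0,-0.0465,0,0,0,0.0031,-0.0512,0,0,0,0,0.0031,-0.0512,0,0,0,0,0.0031,-0.0512,0,0,0,0,0.0031,-0.0512,0,0,0,0,0.0031,-0.0512,0,0,0,0,0.0031,-0.0512,0,0,0,0,0.0031,-0.0512,0,0,0,0,0.0031,-0.0512,0,0,0,0,0.0031,-0.0512,0,0,0,0,0.0031,-0.0512,0,0,0,0,0.0031,-0.0512,0,0,0,0,0,0,0,0,0,0,0,0,0,0,0,0,0,0,0,0,0,0]}}

```text
clock: 6.45
tcp_pos: [0.5663, 0.2392, 0.2405]
eef_rot: [1.0, -0.001, 0.0, 0.0]
contact_force: [0.0, -1.1, -0.7]
gripper_width: 0.223
grip_force: 29.9
```

Run:
```python
from h import *
import pickle
d=pickle.load(open('d.pkl','rb')); print('bottle',tri(d['scene'],(513,418),d['top'],(65,170)))
c=wcap('w2'); s=c['s']; pickle.dump(c,open('w2.pkl','wb')); print(s['clock'],s['tcp_pos'],s['eef_rot'],s['contact_force'],s['q'].round(2),s['gripper_width'])
t=s['tcp_pos']; print('tip pred',wproj(c,t-[0,0,.081]),'mouth pred',wproj(c,(.566,.2405,.13)))
for n in('scene','top'): cv2.imwrite(f'pics/b_{n}.png',(k:=arm.capture(n))['frame']); pickle.dump(k,open(f'b_{n}.pkl','wb')); print(n,'tip',proj(k,t-[0,0,.081]),'mouth',proj(k,(.566,.2405,.13)))
f=lambda p,x,y,w,h:cv2.resize(cv2.imread(p)[y:y+h,x:x+w],(400,300),interpolation=cv2.INTER_CUBIC)
u,v=map(int,proj(pickle.load(open('b_scene.pkl','rb')),t-[0,0,.1]))
m=np.hstack([cv2.resize(c['frame'],(400,300)),f('pics/b_scene.png',u-60,v-45,120,90)])
u,v=map(int,wproj(c,t-[0,0,.1])); m2=np.hstack([f('pics/w2.png',u-80,v-60,160,120),f('pics/b_top.png',150,170,120,90)])
cv2.imwrite('pics/m2.png',cv2.convertScaleAbs(np.vstack([m,m2]),alpha=1.3)); print(u,v)
```

```text
bottle (array([0.61940605, 0.41941421, 0.19973396]), np.float64(7.97988166780713e-05))
6.45 [0.56631858 0.23916065 0.24053427] [ 9.99999756e-01 -5.58341510e-04  2.45269327e-04  3.41040024e-04] [ 0.02009624 -1.07389644 -0.74853687] [ 0.02  0.3  -0.62  1.46  0.18  1.43 -2.18] 0.22312610118040702
tip pred (np.float64(310.6521027697264), np.float64(236.51129089157246)) mouth pred (np.float64(309.1760494699167), np.float64(228.43693971293408))
scene tip (np.float64(421.6267298453682), np.float64(312.99025677157374)) mouth (np.float64(419.5233370382222), np.float64(321.89707813638927))
top tip (np.float64(191.48237346881777), np.float64(210.78504775495853)) mouth (np.float64(194.91088529592383), np.float64(213.22515830187902))
310 230
```

View pics/m2.png

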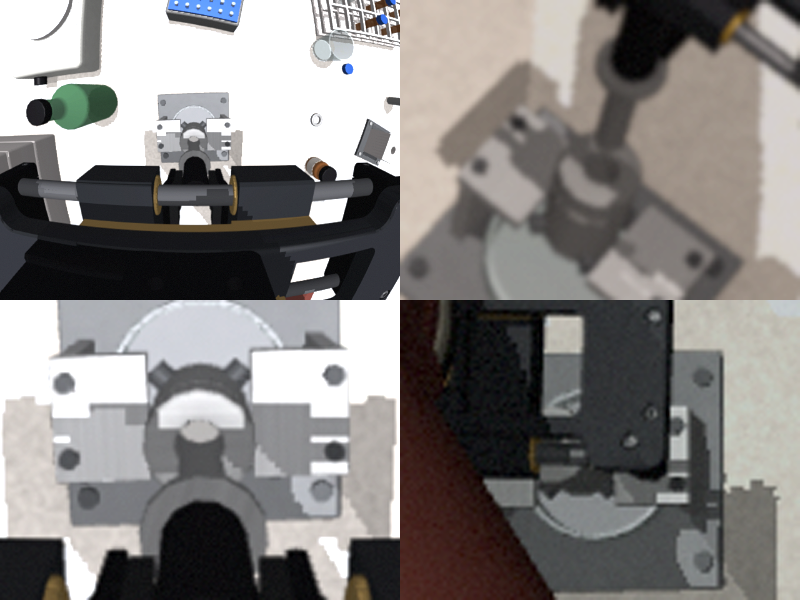

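The tip is just above and close to the bore mouth. In the wrist view the barrel is centred near u=309 and the stem near u=310. I'll enlarge once for a precise relative fix.

Run:
```python
from h import *
import pickle
c=pickle.load(open('w2.pkl','rb'))
m=cv2.resize(c['frame'][190:250,270:350],None,fx=10,fy=10,interpolation=cv2.INTER_CUBIC)
m=cv2.LUT(m,(255*(np.arange(256)/255.)**.6).astype(np.uint8))
for k in range(0,800,100): cv2.line(m,(k,0),(k,8),(0,0,255),1); cv2.putText(m,str(270+k//10),(k,20),0,.4,(0,0,255))
for k in range(0,600,100): cv2.line(m,(0,k),(8,k),(0,0,255),1); cv2.putText(m,str(190+k//10),(0,k+12),0,.4,(0,0,255))
cv2.imwrite('pics/m3.png',m)
t=c['s']['tcp_pos']
def ring(C,r): return [tuple(np.round(wproj(c,np.array(C)+[r*np.cos(a),r*np.sin(a),0]),1)) for a in np.arange(4)*np.pi/2]
print('rim',ring((.566,.2405,.13),.019)); print('bore',ring((.566,.2405,.13),.008)); print('tip',ring(t-[0,0,.081],.007)); print('collar',ring(t-[0,0,.017],.015))
```

```text
rim [(np.float64(309.1), np.float64(205.8)), (np.float64(286.3), np.float64(228.5)), (np.float64(309.2), np.float64(250.5)), (np.float64(332.1), np.float64(228.4))]
bore [(np.float64(309.2), np.float64(219.0)), (np.float64(299.5), np.float64(228.4)), (np.float64(309.2), np.float64(237.8)), (np.float64(318.8), np.float64(228.4))]
tip [(np.float64(310.6), np.float64(227.4)), (np.float64(301.3), np.float64(236.5)), (np.float64(310.7), np.float64(245.5)), (np.float64(320.0), np.float64(236.5))]
collar [(np.float64(310.2), np.float64(237.6)), (np.float64(284.7), np.float64(262.4)), (np.float64(310.3), np.float64(286.3)), (np.float64(335.8), np.float64(262.4))]
```

View pics/m3.png

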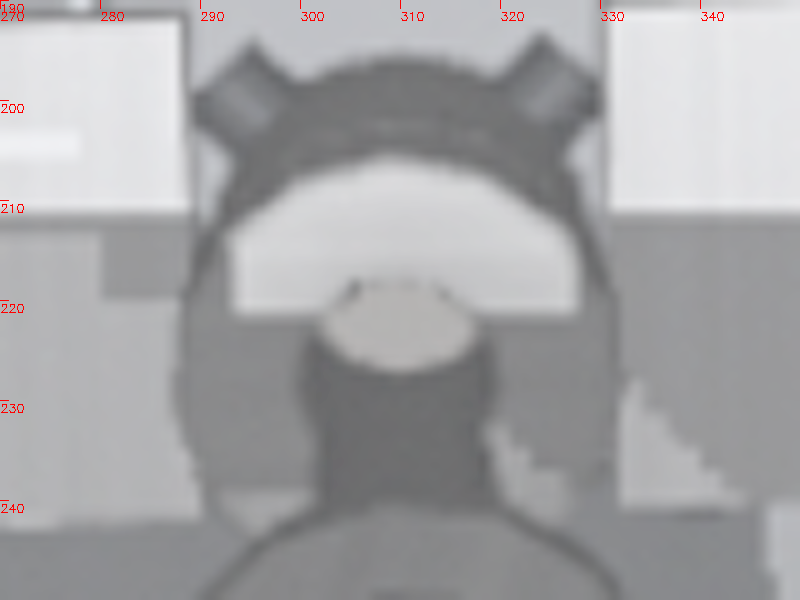

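Run:
```python
from h import *
import pickle
c=pickle.load(open('w2.pkl','rb')); k=pickle.load(open('b_scene.pkl','rb'))
t=c['s']['tcp_pos']; u0,v0=map(int,proj(k,t-[0,0,.1]))
cc=lambda P:tuple(np.round((np.array(proj(k,P))-[u0-60,v0-45])*3.333+[400,0]))
G=t-[0,0,-.019]
for a in(0,2,4.3):
    d=np.array([np.sin(np.radians(a)),0,-np.cos(np.radians(a))])
    print(a,'scene collar',cc(G+d*.036),'tip',cc(G+d*.1),'wrist tip front',wproj(c,G+d*.1+[.007,0,0]),'collar front',wproj(c,G+d*.03+[.015,0,0]),wproj(c,G+d*.036+[.015,0,.0]))
print('mouth',cc((.566,.2405,.13)))
for dx in(0,.001,.002): print(dx,'bore far',wproj(c,(.574+dx,.2405,.13)),'rim far',wproj(c,(.585+dx,.2405,.13)))
m=cv2.resize(k['frame'][v0-40:v0+35,u0-50:u0+50],None,fx=8,fy=8,interpolation=cv2.INTER_CUBIC)
m=cv2.LUT(m,(255*(np.arange(256)/255.)**.5).astype(np.uint8)); cv2.imwrite('pics/m4.png',m); print('crop origin',u0-50,v0-40,'x8')
```

```text
0 scene collar (np.float64(632.0), np.float64(66.0)) tip (np.float64(609.0), np.float64(133.0)) wrist tip front (np.float64(310.6402757277652), np.float64(227.41188078906382)) collar front (np.float64(310.1305999710541), np.float64(240.14413007370223)) (np.float64(310.1853445833436), np.float64(237.56917711447505))
2 scene collar (np.float64(630.0), np.float64(68.0)) tip (np.float64(604.0), np.float64(138.0)) wrist tip front (np.float64(310.634255576109), np.float64(222.85436287689748)) collar front (np.float64(310.12731358564895), np.float64(238.3351297246908)) (np.float64(310.18165069704406), np.float64(235.45318889304022))
4.3 scene collar (np.float64(628.0), np.float64(70.0)) tip (np.float64(598.0), np.float64(144.0)) wrist tip front (np.float64(310.62669794777514), np.float64(217.62748269469455)) collar front (np.float64(310.1231442658705), np.float64(236.27097732396473)) (np.float64(310.17696550975955), np.float64(233.03699859142247))
mouth (np.float64(602.0), np.float64(163.0))
0 bore far (np.float64(309.15606567951147), np.float64(218.96650844757926)) rim far (np.float64(309.13050200597553), np.float64(205.7920620088683))
0.001 bore far (np.float64(309.1536482479152), np.float64(217.77580623881374)) rim far (np.float64(309.1282928415715), np.float64(204.58651336296546))
0.002 bore far (np.float64(309.15124913934557), np.float64(216.58364241156815)) rim far (np.float64(309.1261033202319), np.float64(203.3797529388561))
crop origin 369 278 x8
```

View pics/m4.png

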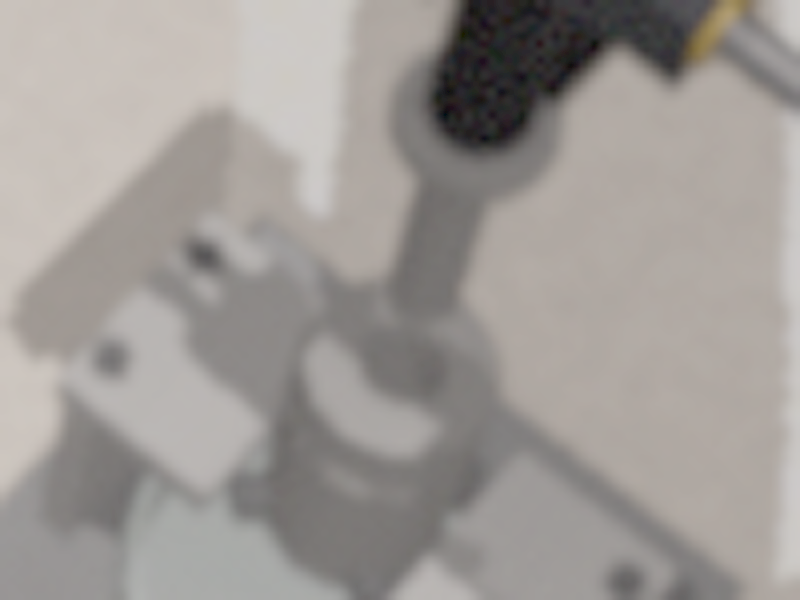

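The scene view shows the stem tip hanging over the bore, with its end near (422,317), which matches an upright rod. In the wrist view the bore's centre corresponds to about (0.567,0.240). I'll correct by 1 mm in each axis and do a guarded descent to 3 mm below the mouth.

Call:
{"method": "servo_tool", "body": {"increments": [0.0013,-0.0014,0,0,0,0,0,0,0.01,0,0,0,0,0,0.01,0,0,0,0,0,0.01,0,0,0,0,0,0.006,0,0,0,0,0,0.003,0,0,0,0,0,0.003,0,0,0,0,0,0,0,0,0,0,0,0,0,0,0]}}

```text
clock: 7.5
tcp_pos: [0.5669, 0.2414, 0.2086]
eef_rot: [1.0, 0.0, -0.0, 0.0]
contact_force: [0.5, -1.2, -1.8]
gripper_width: 0.217
grip_force: 30.0
```

```bash
cat > st.py <<'E'
from rig import arm
s=arm.read_state(); print(round(s['clock'],2),s['tcp_pos'].round(4),s['eef_rot'].round(4),s['contact_force'].round(2),s['torque'].round(3),s['gripper_width'].round(3))
E
python3 st.py
```

```text
Traceback (most recent call last):
  File "st.py", line 2, in <module>
    s=arm.read_state(); print(round(s['clock'],2),s['tcp_pos'].round(4),s['eef_rot'].round(4),s['contact_force'].round(2),s['torque'].round(3),s['gripper_width'].round(3))
                                                                                                                                               ^^^^^^^^^^^^^^^^^^^^^^^^
AttributeError: 'float' object has no attribute 'round'
```

Call:
{"method": "servo_tool", "body": {"increments": [0,0,0.0027,0,0,0,0,0,0.0027,0,0,0,0,0,0,0,0,0,0,0,0,0,0,0]}}

```text
clock: 7.9
tcp_pos: [0.5668, 0.2414, 0.2043]
eef_rot: [1.0, 0.0, -0.0, 0.0]
contact_force: [1.4, -0.6, -1.3]
gripper_width: 0.221
grip_force: 30.0
```

```bash
sed -i "s/,s\['gripper_width'\].round(3)//" st.py; python3 st.py
```

```text
7.9 [0.5668 0.2414 0.2043] [ 1.e+00  1.e-04 -1.e-04  1.e-04] [ 1.4  -0.63 -1.32] [-0.378 -0.047 -0.046]
```

The tip is about 7 mm into the bore with no resistance. Continuing down to just above the plug.

Call:
{"method": "servo_tool", "body": {"increments": [0,0,0.004,0,0,0,0,0,0.004,0,0,0,0,0,0.004,0,0,0,0,0,0.004,0,0,0,0,0,0.004,0,0,0,0,0,0,0,0,0]}}

```text
clock: 8.5
tcp_pos: [0.5667, 0.2414, 0.1889]
eef_rot: [1.0, 0.0, -0.0, 0.0]
contact_force: [-0.3, -1.4, -1.0]
gripper_width: 0.224
grip_force: 30.0
```

Call:
{"method": "servo_tool", "body": {"increments": [0,0,0.004,0,0,0,0,0,0.004,0,0,0,0,0,0.004,0,0,0,0,0,0.004,0,0,0,0,0,0.004,0,0,0,0,0,0.002,0,0,0,0,0,0,0,0,0]}}

```text
clock: 9.2
tcp_pos: [0.5667, 0.2415, 0.1726]
eef_rot: [1.0, 0.0, -0.0, 0.0]
contact_force: [-0.7, -0.9, -2.3]
gripper_width: 0.221
grip_force: 30.0
```

```bash
python3 st.py
```

```text
9.2 [0.5667 0.2415 0.1726] [ 1.e+00  2.e-04 -2.e-04  0.e+00] [-0.71 -0.94 -2.33] [-0.198 -0.009  0.019]
```

Call:
{"method": "servo_tool", "body": {"increments": [0,0,0.0014,0,0,0,0,0,0.0014,0,0,0,0,0,0.0014,0,0,0,0,0,0.0014,0,0,0,0,0,0.0014,0,0,0,0,0,0.0014,0,0,0,0,0,0.0014,0,0,0,0,0,0.0014,0,0,0]}}

```text
clock: 10.0
tcp_pos: [0.5669, 0.2416, 0.1645]
eef_rot: [1.0, 0.0, -0.0, -0.0]
contact_force: [0.4, -0.6, -0.1]
gripper_width: 0.22
grip_force: 30.0
```

Call:
{"method": "servo_tool", "body": {"increments": [0,0,0.0014,0,0,0,0,0,0.0014,0,0,0,0,0,0.0014,0,0,0,0,0,0.0014,0,0,0,0,0,0,0,0,0]}}

```text
clock: 10.5
tcp_pos: [0.5671, 0.2416, 0.1606]
eef_rot: [1.0, 0.0, 0.0, -0.0]
contact_force: [-0.3, -0.5, 2.5]
gripper_width: 0.225
grip_force: 30.0
```

Contact with the plug. Pressing slowly and watching the force.

Call:
{"method": "servo_tool", "body": {"increments": [0,0,0.0014,0,0,0,0,0,0.0014,0,0,0,0,0,0.0014,0,0,0]}}

```text
clock: 10.8
tcp_pos: [0.5673, 0.2417, 0.1579]
eef_rot: [1.0, 0.0, 0.001, -0.0]
contact_force: [0.5, -1.5, 7.9]
gripper_width: 0.216
grip_force: 30.0
```

Call:
{"method": "servo_tool", "body": {"increments": [0,0,0.0014,0,0,0,0,0,0.0014,0,0,0,0,0,0.0014,0,0,0]}}

```text
clock: 11.1
tcp_pos: [0.5676, 0.2417, 0.1553]
eef_rot: [1.0, 0.0, 0.001, -0.0]
contact_force: [-1.4, -1.3, 8.8]
gripper_width: 0.217
grip_force: 30.0
```

Call:
{"method": "servo_tool", "body": {"increments": [0,0,0.0014,0,0,0,0,0,0.0014,0,0,0,0,0,0.0014,0,0,0]}}

```text
clock: 11.4
tcp_pos: [0.5675, 0.2417, 0.152]
eef_rot: [1.0, 0.0, 0.001, -0.0]
contact_force: [-1.5, -1.4, 8.3]
gripper_width: 0.219
grip_force: 30.0
```

Call:
{"method": "servo_tool", "body": {"increments": [0,0,0.0014,0,0,0,0,0,0.0014,0,0,0,0,0,0.0014,0,0,0]}}

```text
clock: 11.7
tcp_pos: [0.5675, 0.2418, 0.1488]
eef_rot: [1.0, 0.0, 0.001, -0.0]
contact_force: [-1.0, -1.0, 9.5]
gripper_width: 0.217
grip_force: 30.0
```

Call:
{"method": "servo_tool", "body": {"increments": [0,0,0.0014,0,0,0,0,0,0.0014,0,0,0,0,0,0.0014,0,0,0]}}

```text
clock: 12.0
tcp_pos: [0.5675, 0.2418, 0.1457]
eef_rot: [1.0, 0.0, 0.001, -0.0]
contact_force: [-1.7, -1.3, 8.3]
gripper_width: 0.223
grip_force: 30.0
```

Call:
{"method": "servo_tool", "body": {"increments": [0,0,0.0014,0,0,0,0,0,0.0014,0,0,0,0,0,0.0014,0,0,0]}}

```text
clock: 12.3
tcp_pos: [0.5674, 0.2419, 0.1425]
eef_rot: [1.0, 0.0, 0.001, -0.0]
contact_force: [-1.0, -0.6, 9.4]
gripper_width: 0.219
grip_force: 30.0
```

Call:
{"method": "servo_tool", "body": {"increments": [0,0,0.0014,0,0,0,0,0,0.0014,0,0,0,0,0,0,0,0,0]}}

```text
clock: 12.6
tcp_pos: [0.5675, 0.242, 0.1408]
eef_rot: [1.0, 0.0, 0.001, -0.0]
contact_force: [-1.4, -0.9, 11.4]
gripper_width: 0.222
grip_force: 30.0
```

```bash
python3 - <<'E'
from h import *
k=arm.capture('scene'); cv2.imwrite('pics/sc5.png',k['frame'])
m=cv2.resize(k['frame'][285:405,345:475],None,fx=5,fy=5,interpolation=cv2.INTER_CUBIC)
m=cv2.LUT(m,(255*(np.arange(256)/255.)**.6).astype(np.uint8)); cv2.imwrite('pics/m5.png',m)
E
python3 st.py
```

```text
12.65 [0.5675 0.242  0.1408] [ 1.e+00  2.e-04  9.e-04 -3.e-04] [-2.59 -1.46 10.9 ] [-0.547  0.501  0.019]
```

View pics/m5.png

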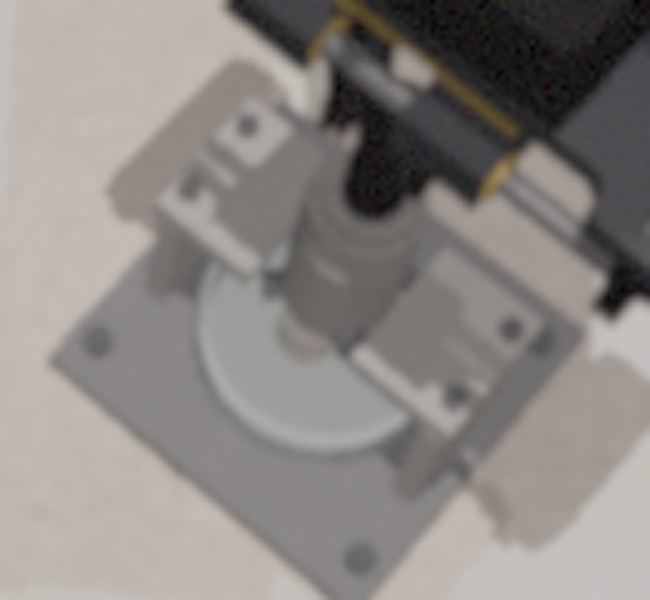

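Run:
```python
from h import *
import pickle
k=pickle.load(open('b_scene.pkl','rb'))
for z in(.011,.02,.029,.037,.045,.055): print(z,((np.array(proj(k,(.567,.2415,z)))-[345,285])*5).round())
```

```text
0.011 [321. 337.]
0.02 [325. 327.]
0.029 [328. 317.]
0.037 [331. 308.]
0.045 [335. 298.]
0.055 [339. 286.]
```

Call:
{"method": "servo_tool", "body": {"increments": [0,0,0.0014,0,0,0,0,0,0.0014,0,0,0,0,0,0,0,0,0]}}

```text
clock: 12.95
tcp_pos: [0.5676, 0.242, 0.1391]
eef_rot: [1.0, 0.0, 0.001, -0.0]
contact_force: [-3.3, -2.5, 14.0]
gripper_width: 0.224
grip_force: 30.0
```

The plug, the cream blob at crop (303,335), sits lower than the barrel could hold it, so it is in the dish. The force is now just the collar on the sprung rim. Pulling the rod out and travelling back.

Call:
{"method": "servo_tool", "body": {"increments": [0,0,-0.004,0,0,0,0,0,-0.008,0,0,0,0,0,-0.012,0,0,0,0,0,-0.016,0,0,0,0,0,-0.02,0,0,0,0,0,-0.025,0,0,0,0,0,-0.025,0,0,0,0,0,-0.0247,0,0,0,0,0,0,0,0,0,0,0,0,0,0,0,0,0,0,0,0,0]}}

```text
clock: 14.05
tcp_pos: [0.5665, 0.2412, 0.2373]
eef_rot: [1.0, 0.0, -0.001, 0.0]
contact_force: [-0.5, 1.0, -2.2]
gripper_width: 0.219
grip_force: 30.0
```

Run:
```python
from h import *
import pickle
c=wcap('w6'); print(c['s']['tcp_pos'],c['s']['contact_force'],c['s']['clock'])
w2=cv2.imread('pics/w2.png'); g=lambda im:cv2.resize(im[190:270,260:360],(400,320),interpolation=cv2.INTER_CUBIC)
k=arm.capture('scene'); pickle.dump(k,open('e.pkl','wb')); s=lambda im:cv2.resize(im[285:385,345:470],(400,320),interpolation=cv2.INTER_CUBIC)
m=np.vstack([np.hstack([g(w2),g(c['frame'])]),np.hstack([s(cv2.imread('pics/b_scene.png')),s(k['frame'])])])[:600]
cv2.imwrite('pics/m6.png',cv2.LUT(m,(255*(np.arange(256)/255.)**.6).astype(np.uint8)))
```

```text
[0.56647746 0.24122018 0.23731153] [-0.54333231  0.98646146 -2.17283266] 14.05
```

View pics/m6.png

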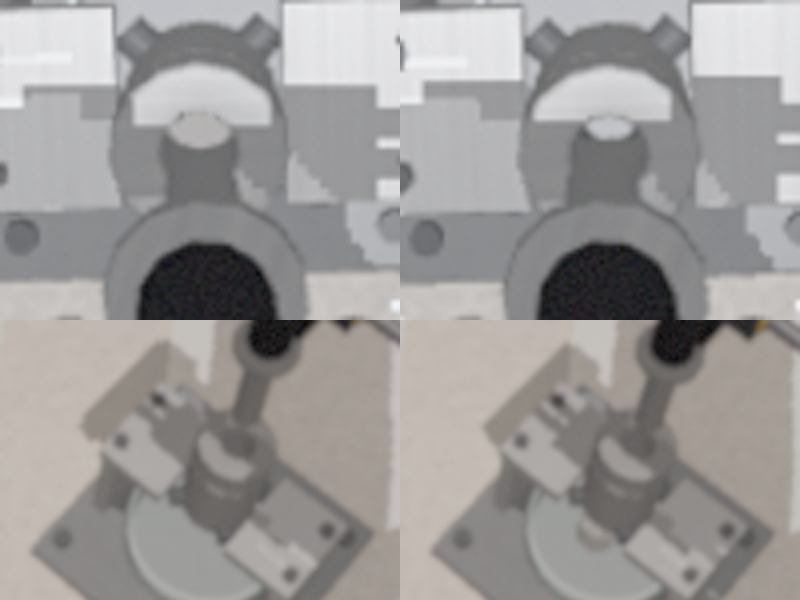

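The bore is now open, the plug lies in the dish and the rod still hangs upright. Back over the rest at the pick-up coordinates.

Call:
{"method": "servo_tool", "body": {"increments": [-0.0031,0.0513,0,0,0,0,-0.0031,0.0513,0,0,0,0,-0.0031,0.0513,0,0,0,0,-0.0031,0.0513,0,0,0,0,-0.0031,0.0513,0,0,0,0,-0.0031,0.0513,0,0,0,0,-0.0031,0.0513,0,0,0,0,-0.0031,0.0513,0,0,0,0,-0.0031,0.0513,0,0,0,0,-0.0031,0.0513,0,0,0,0,-0.0031,0.0513,0,0,0,0,0,0,0,0,0,0,0,0,0,0,0,0,0,0,0,0,0,0,0,0,0,0,0,0,0,0,0,0,0,0]}}

```text
clock: 15.75
tcp_pos: [0.5417, -0.1806, 0.2383]
eef_rot: [1.0, 0.001, 0.0, -0.0]
contact_force: [0.3, 0.1, -1.0]
gripper_width: 0.221
grip_force: 30.0
```

```bash
python3 st.py
```

```text
15.75 [ 0.5417 -0.1806  0.2383] [ 1.0e+00  1.1e-03  0.0e+00 -1.0e-04] [ 0.33  0.1  -1.02] [-0.011  0.018 -0.034]
```

Call:
{"method": "servo_tool", "body": {"increments": [-0.0017,0.0017,0.01,0,0,0,0,0,0.025,0,0,0,0,0,0.025,0,0,0,0,0,0.025,0,0,0,0,0,0.015,0,0,0,0,0,0.003,0,0,0,0,0,0,0,0,0,0,0,0,0,0,0,0,0,0,0,0,0]}}

```text
clock: 16.65
tcp_pos: [0.5407, -0.1832, 0.162]
eef_rot: [1.0, 0.0, 0.001, 0.0]
contact_force: [-0.5, 0.7, -1.2]
gripper_width: 0.224
grip_force: 30.0
```

Call:
{"method": "servo_tool", "body": {"increments": [0,0,0.0027,0,0,0,0,0,0.0027,0,0,0,0,0,0,0,0,0]}}

```text
clock: 16.95
tcp_pos: [0.54, -0.183, 0.1567]
eef_rot: [1.0, 0.0, -0.0, -0.0]
contact_force: [-0.0, 0.6, -2.0]
gripper_width: 0.222
grip_force: 30.0
```

```bash
python3 st.py
```

```text
16.95 [ 0.54   -0.183   0.1567] [ 1.e+00  1.e-04 -2.e-04 -1.e-04] [-0.03  0.6  -2.05] [0.067 0.018 0.005]
```

Fine-correcting by +0.4 mm in x and +1.1 mm in y, then probing into the hole.

Call:
{"method": "servo_tool", "body": {"increments": [0.0005,-0.0015,0,0,0,0,0,0,0,0,0,0,0,0,0.0027,0,0,0,0,0,0.0027,0,0,0,0,0,0.0027,0,0,0,0,0,0,0,0,0]}}

```text
clock: 17.55
tcp_pos: [0.5403, -0.1819, 0.1505]
eef_rot: [1.0, 0.0, -0.0, -0.0]
contact_force: [-0.2, -0.2, -1.2]
gripper_width: 0.22
grip_force: 30.0
```

```bash
python3 st.py
```

```text
17.55 [ 0.5403 -0.1819  0.1505] [ 1.e+00  1.e-04 -3.e-04 -1.e-04] [-0.17 -0.24 -1.16] [ 0.053 -0.045 -0.005]
```

Call:
{"method": "servo_tool", "body": {"increments": [0,0,0.005,0,0,0,0,0,0.01,0,0,0,0,0,0.01,0,0,0,0,0,0.01,0,0,0,0,0,0.01,0,0,0,0,0,0.01,0,0,0,0,0,0.01,0,0,0,0,0,0.006,0,0,0,0,0,0.003,0,0,0,0,0,0,0,0,0,0,0,0,0,0,0]}}

```text
clock: 18.65
tcp_pos: [0.5407, -0.1819, 0.0957]
eef_rot: [1.0, 0.0, 0.0, 0.0]
contact_force: [-0.3, 0.7, -1.0]
gripper_width: 0.218
grip_force: 30.0
```

```bash
python3 st.py
```

```text
18.65 [ 0.5407 -0.1819  0.0957] [1.e+00 2.e-04 2.e-04 1.e-04] [-0.32  0.67 -1.05] [ 0.036 -0.013  0.013]
```

Call:
{"method": "servo_tool", "body": {"increments": [0,0,0.0014,0,0,0,0,0,0.0014,0,0,0,0,0,0.0008,0,0,0,0,0,0,0,0,0]}}

```text
clock: 19.05
tcp_pos: [0.5405, -0.1819, 0.0927]
eef_rot: [1.0, 0.0, -0.0, -0.0]
contact_force: [-0.6, 0.7, -1.6]
gripper_width: 0.217
grip_force: 30.0
```

```bash
python3 st.py
```

```text
19.05 [ 0.5405 -0.1819  0.0927] [ 1.e+00  2.e-04 -0.e+00 -0.e+00] [-0.64  0.74 -1.56] [ 0.036  0.051 -0.04 ]
```

Call:
{"method": "servo_tool", "body": {"increments": [0,0,0.0005,0,0,0,0,0,0,0,0,0,0,0,0,0,0,0]}}

```text
clock: 19.35
tcp_pos: [0.5407, -0.1819, 0.0926]
eef_rot: [1.0, 0.0, 0.0, 0.0]
contact_force: [-0.7, 0.5, 0.8]
gripper_width: 0.223
grip_force: 30.0
```

Call:
{"method": "servo_tool", "body": {"increments": [0,0,0.0005,0,0,0,0,0,0,0,0,0,0,0,0,0,0,0]}}

```text
clock: 19.65
tcp_pos: [0.5409, -0.1819, 0.0925]
eef_rot: [1.0, 0.0, 0.0, 0.0]
contact_force: [-1.9, -0.2, 5.2]
gripper_width: 0.216
grip_force: 30.0
```

The collar is seated: the force rises at exactly the original height. Releasing and retreating upward.

Call:
{"method": "servo_tool", "body": {"increments": [0,0,0,0,0,0,0,0,0,0,0,0,0,0,0,0,0,0,0,0,0,0,0,0,0,0,0,0,0,0,0,0,0,0,0,0,0,0,0,0,0,0,0,0,0,0,0,0,0,0,0,0,0,0], "jaw": 0.6}}

```text
clock: 20.55
tcp_pos: [0.5406, -0.1819, 0.092]
eef_rot: [1.0, 0.0, 0.0, -0.0]
contact_force: [0.4, 0.0, 0.0]
gripper_width: 0.793
grip_force: 0.0
```

Call:
{"method": "servo_tool", "body": {"increments": [0,0,-0.01,0,0,0,0,0,-0.03,0,0,0,0,0,-0.04,0,0,0,0,0,-0.04,0,0,0,0,0,-0.04,0,0,0,0,0,-0.04,0,0,0,-0.05,0,0,0,0,0,-0.05,0,0,0,0,0,0,0,0,0,0,0,0,0,0,0,0,0]}}

```text
clock: 21.55
tcp_pos: [0.4654, -0.1821, 0.243]
eef_rot: [1.0, -0.0, 0.001, 0.001]
contact_force: [0.3, -0.2, 0.8]
gripper_width: 0.798
grip_force: 0.0
```

```bash
python3 - <<'E'
from h import *
k=arm.capture('scene')['frame']
m=np.hstack([cv2.resize(k[115:235,150:310],(400,300),interpolation=cv2.INTER_CUBIC),cv2.resize(k[290:395,340:480],(400,300),interpolation=cv2.INTER_CUBIC)])
cv2.imwrite('pics/m7.png',cv2.convertScaleAbs(m,alpha=1.6))
E
python3 st.py
```

```text
21.6 [ 0.4661 -0.1819  0.2427] [1.e+00 1.e-04 7.e-04 3.e-04] [0.14 0.3  0.63] [-0.028  0.024 -0.006]
```

View pics/m7.png

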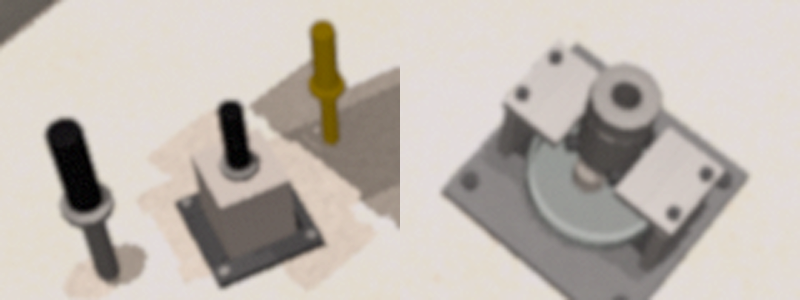

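The rod stands home with its handle at the same pixels as at the start, the plug lies in the dish, and the look-alikes and stand are unmoved. Handing in.

```bash
python3 -c "
from rig import arm
print(arm.close_job())"
```

```text
the job is handed in; nothing more can be done
None
```

The job is handed in at 21.6 s of arm time: the plug was driven out into the dish at no more than about 16 N, and the rod stands home in its rest block with everything else left where it was.

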